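# Clear the block, swing the plate over its pocket and drive out the stuck plug

### The job

First lift the stray bracket off the steel block and lay it flat on the bare table, so that the plate does not run into it. Then push the free end of the swing plate round on its pivot screw until the plate lies square on the block with its plugged bore over the block's round pocket; with the slim drift from its stand drive the brass plug down out of the bore into the pocket until the drift's collar meets the plate, and put the drift back upright in its own stand, collar resting on the stand. Leave the plate as swung and do not upset the other drift, the bottle, the disk drive or the tape.

Things in the scene. Friction and masses are not known exactly. Their poses are not given: they have to be found in the camera images.
- press_block: Fixed dark steel block, 170 x 170 mm and 36 mm high, standing on the table; origin at the centre of its underside, z up, sides along its x and y. It carries a pivot screw and a blind round pocket (28 mm wide, 32 mm deep) in its top face. Waste bins taller than the block stand off the table's edge to its right (-y); keep the gripper's body clear of them.
- pivot (a point): Axis of the fixed pivot screw on the block's top face (36 mm high), at x = -50, y = -50 mm in the block's frame. The shank is 12 mm thick; its round head, 22 mm wide, stands from 13.5 to 19.5 mm above the block's top and keeps the plate from being lifted off.
- pocket (a point): Centre of the mouth of the round pocket in the block's top face, at x = +60, y = -50 mm in the block's frame, 110 mm from the pivot. Under the stray bracket at the start, under the plate at the end.
- swing_plate: Loose aluminium plate, 150 x 70 x 12 mm, 0.25 to 0.45 kg, flat on the block, pivot screw through its 13 mm hole (0.5 mm play); turns about it, stays where left. Origin: underside at the pivot hole; x towards the free end (20 mm of plate behind, 130 mm ahead), y across (35 mm each way). Starts 0.92 to 1.32 rad counter-clockwise (from above) of its goal: its x along the block's x, outer edge flush.
- bore (a point): Centre of the plate's bore at the plate's top face, 110 mm from the pivot hole on the plate's x axis. The bore is 20 mm wide and goes through the 12 mm plate; the brass plug (18.4 mm) is stuck in it, its top 1 mm below the plate's top face.
- push_corner (a point): The free corner of the plate on its +y side, at mid-thickness (x = 130, y = 35 mm in the plate's frame): the long face next to this corner is where to push it clockwise.
- plug (a joint): How far the plug has been driven down, m: 0 as stuck, 0.030 at most, wholly out of the plate's bore from 0.011. It holds by friction, needing a steady push of about 8 N, and stays where it is left. It cannot go down where the block lies under it, only into the pocket.
- plug_top (a point): Centre of the plug's top face.
- slim_drift: Slimmer of two upright round steel drifts, loose, 90 g. Origin at the centre of the lower tip, z up. Above the tip: shank 13 mm thick to 28 mm, collar 27 mm wide from 28 to 32 mm, dark grip 15 mm thick from 32 to 90 mm. Collar rests on the stand's top, shank in its hole, tip 6 mm above the table. With its collar down on the plate the plug is driven 27 mm.
- slim_drift_tip (a point): Centre of the lower tip of the slim drift.
- slim_drift_stand: Fixed black plastic block 56 x 56 x 34 mm with a round hole 20 mm wide and 31 mm deep in the middle of its top; the slim drift's own stand. Origin at the centre of its underside. It may stand at either of two places, changing with the other stand.
- stout_drift: The other drift: same shape and height but shank 26 mm, collar 38 mm, grip 28 mm thick; too thick for the plate's bore. Stays in its stand. Origin at the centre of the lower tip.
- stout_drift_stand: Stand of the stout drift, 56 x 56 x 34 mm, like the other with a wider hole. Fixed; origin at the centre of its underside.
- bottle: Loose white plastic solvent bottle with a pointed red cap, 54 mm wide, 134 mm high, close behind the block (its far side from the robot); origin at the centre of its underside. Leave it standing where it is.
- disk_drive: Loose flat metal disk drive, 70 x 100 x 11 mm, lying beside the block on the robot's side; origin at the centre of its underside. Leave alone.
- tape: Loose roll of tape lying flat, 77 mm wide, 20 mm high, behind the block; origin at the centre of its underside. Leave alone.
- bracket: Loose bright sheet-metal bracket, 22 x 70 x 12 mm, 14 g, lying on the block's top over the pocket, in the way of the plate. Origin at the centre of its underside, y along its length, x across; grasp it across its 22 mm width from above. There is bare table for it between the block and the two stands, and round there on the robot's side.
Mind the look-alikes: they are no part of the job. What is shaped like the slim_drift but red or white is not meant.

How it is judged:
By the outcome, as a careful person would: the job done as asked, in the order asked, and still so for the second after the job is handed in, with the robot touching nothing.
It also fails if it takes over 67 s, if anything falls off the work surface, if the arm or the gripper's body presses on something with over 40 N, if the wrist force passes 120 N, or if a joint passes its speed limit or range.

### The arm

A 6-joint arm with a two-finger parallel gripper is mounted at the origin on a cart in front of the work surface, level with it; the furniture and walls round the work are solid. World frame = base frame: x ahead of the robot, y to its left, z up, the work surface at z = 0. Lengths are in m, angles in rad, forces in N, time in s.
With the tool pointing down it reaches from about 0.275 to 0.775 m from the base axis. Payload 14.6 kg.
Tool frame: the origin (TCP) lies on the mounting face of the last link; the fingertips stand 173 mm ahead of it and the grasp point (between the pads) lies r.grasp_offset ahead of it (r.grasp_offset is the distance from the TCP to the grasp point, in m); y points along the fingers, z is the direction in which the jaws open and shut, and the axes are right-handed (so a half turn about y gives the same grasp; the last joint's range is limited). The gripper opens to 85 mm and grips with 20 to 120 N. Pads are 22 mm wide; open, the fingers measure 114 mm over their backs; the gripper's body (76 mm by 85 mm) begins 54 mm behind the grasp point. The pads swing forward as they close: fully open they stand 13 mm farther back than shut.
Start: joints at [0.983, 0.263, -0.048, 1.259, 0, 1.415], TCP at [0.22, 0.477, 0.405] pointing down, gripper open.
Joint ranges: [-2.65, 2.65], [-0.89, 1.7], [-1.18, 1.37], [-2.13, 2.11], [-1.35, 1.29], [-3.14, 3.14]. Speed limits (rad/s): [1.89, 1.89, 2.57, 2.79, 3.14, 3.14].

### API

Orientations are given as a unit quaternion [w, x, y, z].
In Python, from plant import sense, eyes, job, r gives the robot as it stands. The module is installed in compiled form; this text tells all that it offers.
- The arm moves only by the tool jog_arm, never from a script. Its arguments are lists of equal length, an entry for each row: "dp": the shift along the world's x, y, z in cm, a list of three; "angular": the turn, a rotation vector about the world's x, y, z in degrees, a list of three; "fingers": the opening, from -1 (shut) to 1 (fully open). In form: {"dp": [[dx, dy, dz], ...], "angular": [[wx, wy, wz], ...], "fingers": [fingers, ...]}. A call has 1 to 12 rows; each row shifts and turns the commanded pose from where the row before left it; what a row does not reach is not made up. A row lasts 1/8 s, in which the tool goes at most 62.5 mm and 10.7 degrees, less where a joint would pass 70% of its speed; a pose out of reach is approached as far as the arm can. A call is refused whole if a number of a shift passes 6.25 or a number of a turn 10.7, either way. A call with a gripper value outside its range is refused whole. The fingers move at their own pace and stop on an object; "newtons" is the grip in N (left out, the last holds). Time passes only in rows, so rows that do not move let the fingers close. It gives the time, the measured TCP pose, the force and the opening at its end, in the units of the state.
- sense(): the state, without advancing time (a new reading comes with each control period).
- eyes.snapshot(name): name is "scene" or "top"; returns a dict with "pixels" (480x640x3 uint8, blue, green, red), "fx", "fy", "cx", "cy" (pixels), "rvec" (rotation vector, rad) and "tvec" (3), from world to camera coordinates, as OpenCV has them. Camera axes: x right, y down, z forward; pixel columns grow to the right and rows downward; lengths in m; the calibration is good to about 2 mm. A picture is of the moment at which its call begins. There is no depth.
- job.hand_in(): hands the job in, once; it reports no verdict.
The state is a dict: "time": time; "joints": joint angles; "qvel": joint speeds; "effort": joint torques, N m; "tool_pos": TCP position; "orientation": TCP orientation; "wrist_force": force on the tool from outside, world axes, zero at the start; "moment": the same for the moment, N m; "opening": finger opening in m.
Only numpy, scipy, OpenCV 4.12 (cv2) and the standard library are available. Lean on these libraries where they do the work, as an engineer would, in place of code of your own. Each camera call takes 0.05 s, during which the arm holds its last target. There are 200 camera calls.

## Working session

There is one attempt and no reset: what is moved stays moved. The work goes in short steps, Python scripts to look and compute and a tool call to move; the robot and the scene stay as the last step left them, time stands still between calls to the robot, and variables do not carry over. Pictures are saved under pics/ and viewed, about 8 in all and at most 12, crops included, and the job is handed in when it is done.

Besides the shell and the picture viewer there is one more tool, called as a command line: name --argument value ..., lists and objects as JSON in quotes. jog_arm: Moves the arm, as the interface text tells. Its arguments: {"type":"object","properties":{"dp":{"type":"array","items":{"type":"array","items":{"type":"number"}}},"angular":{"type":"array","items":{"type":"array","items":{"type":"number"}}},"fingers":{"type":"array","items":{"type":"number"}},"newtons":{"type":"number"}},"required":["dp","angular","fingers"]}

```bash
mkdir -p pics
cat > h.py <<'E'
import numpy as np,cv2
from plant import sense,eyes,job,r
def snap(n,f=None):
    s=eyes.snapshot(n)
    if f: cv2.imwrite('pics/'+f,s['pixels'])
    return s
def K(s): return np.array([[s['fx'],0,s['cx']],[0,s['fy'],s['cy']],[0,0,1.]])
def ray(s,u,v,z):
    R=cv2.Rodrigues(np.array(s['rvec'],float))[0];t=np.array(s['tvec'],float).ravel()
    c=-R.T@t;d=R.T@np.linalg.inv(K(s))@[u,v,1]
    return c+d*(z-c[2])/d[2]
def proj(s,P):
    return cv2.projectPoints(np.array(P,float).reshape(-1,3),np.array(s['rvec'],float),np.array(s['tvec'],float),K(s),None)[0].reshape(-1,2)
E
python3 - <<'E'
from h import *
a=snap('top','top0.png');b=snap('scene','scene0.png')
for s in(a,b):
    R=cv2.Rodrigues(np.array(s['rvec'],float))[0];print(s['fx'],s['cx'],s['cy'],-R.T@np.array(s['tvec']).ravel(),R.round(2).tolist())
print(sense(),r.grasp_offset)
E
```

```text
530.800892477454 322.72060837153555 242.88996400957387 [0.36468258 0.25170091 1.01722705] [[-0.02, -1.0, -0.02], [-0.99, 0.02, -0.14], [0.14, 0.01, -0.99]]
559.9432289769863 326.7749068943663 236.21244305761195 [-0.22635611  0.61498107  0.59499815] [[-0.44, -0.9, 0.02], [-0.5, 0.22, -0.84], [0.75, -0.38, -0.54]]
{'time': 0.1, 'joints': array([ 9.82692986e-01,  2.63480302e-01, -4.88637200e-02,  1.25937125e+00,
        9.87510794e-06,  1.41553554e+00]), 'qvel': array([-2.48842448e-04,  2.21573618e-04,  1.72524086e-03,  4.32965419e-04,
        9.46230664e-05,  2.47858637e-04]), 'effort': array([ 3.56406839e-03, -6.38577604e+01,  3.85060680e+01,  1.01481771e-02,
       -1.62800093e-04,  2.34260398e-05]), 'tool_pos': array([0.22015682, 0.47652842, 0.40427398]), 'orientation': array([-0.69031001,  0.69091289, -0.15196235,  0.15171985]), 'wrist_force': array([ 0.09395421,  0.98424078, -0.48728727]), 'moment': array([-0.04898278,  0.04515648,  0.00888757]), 'opening': 0.08542250354711259} 0.1547
```

View pics/top0.png

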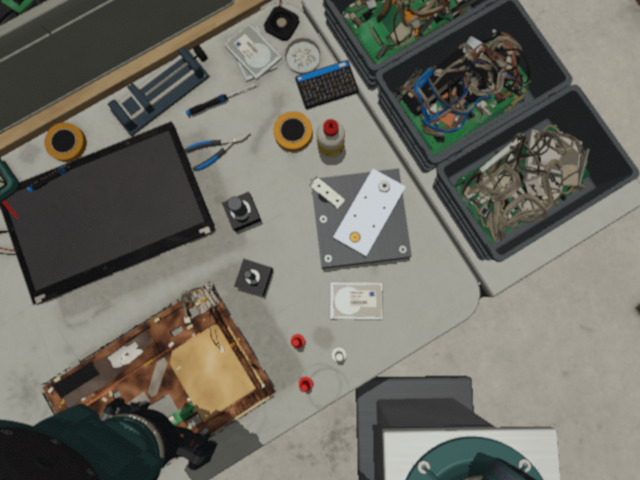

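View pics/scene0.png

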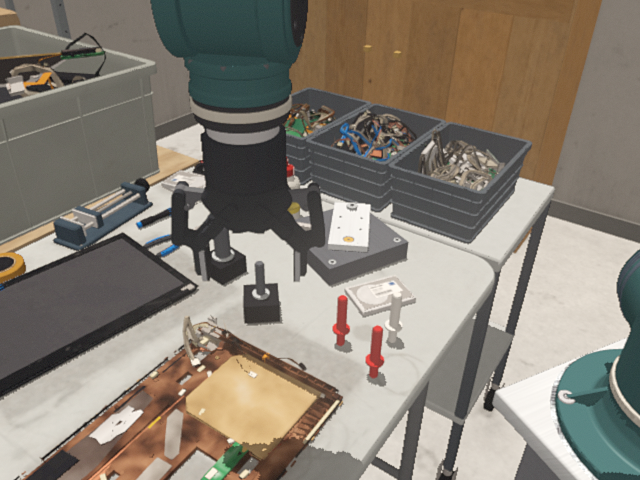

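Run:
```python
import cv2
a=cv2.imread('pics/top0.png')
cv2.imwrite('pics/c1.png',cv2.resize(a[160:280,300:420],None,fx=5,fy=5,interpolation=cv2.INTER_CUBIC))
b=cv2.imread('pics/scene0.png')
l=cv2.resize(a[185:305,215:295],None,fx=5,fy=5,interpolation=cv2.INTER_CUBIC)
m=cv2.resize(b[215:335,195:275],None,fx=5,fy=5,interpolation=cv2.INTER_CUBIC)
cv2.imwrite('pics/c2.png',cv2.hconcat([l,m]))
```

```text
(no output)
```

View pics/c1.png

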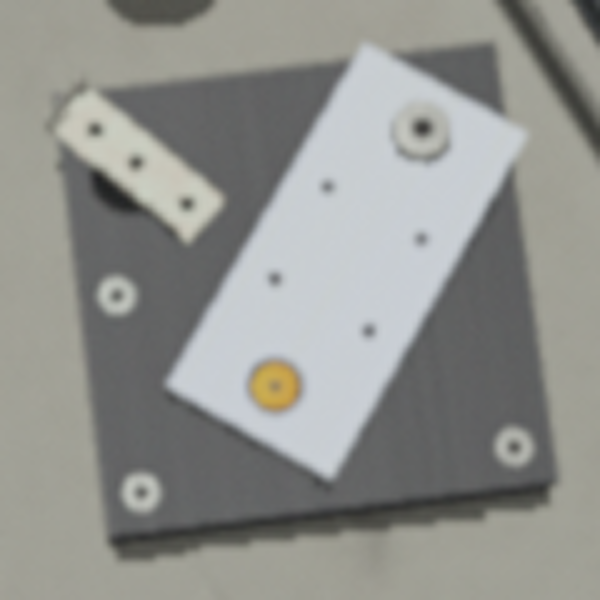

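View pics/c2.png

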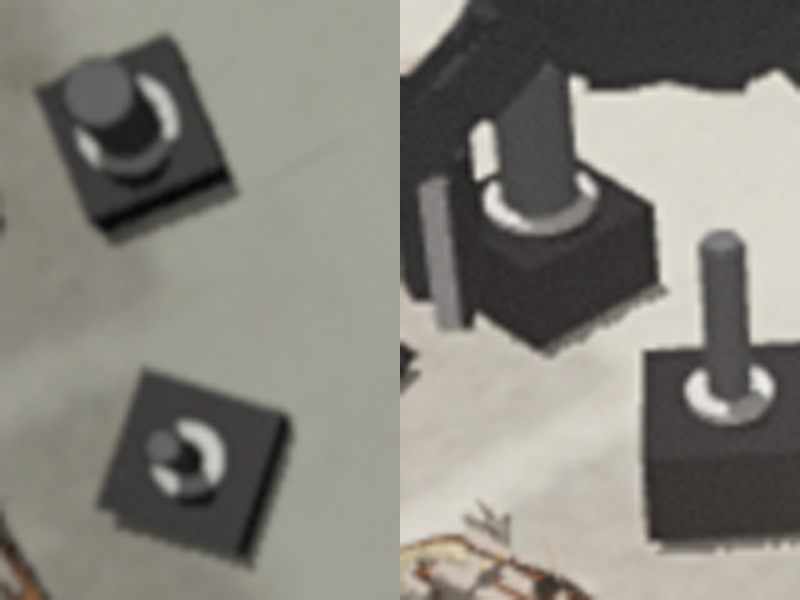

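```bash
cat > m.py <<'E'
from h import *
s=eyes.snapshot('top')
f=lambda u,v,z,o=(300,160):ray(s,o[0]+(u+.5)/5-.5,o[1]+(v+.5)/5-.5,z)[:2]*1000
o2=(215,185)
B=np.array([f(*p,.036) for p in[(55,95),(493,43),(555,483),(110,540)]]);print('block',B.round(1).tolist(),B.mean(0),[np.linalg.norm(B[i]-B[i-1]).round(1) for i in range(4)])
bx=B[0]-B[1]+B[3]-B[2];th=np.arctan2(bx[1],bx[0])
by=B[3]-B[0]+B[2]-B[1];th2=np.arctan2(-by[0],by[1]);th=(th+th2)/2
print('yaw',th,th2);ex=np.array([np.cos(th),np.sin(th)]);ey=np.array([-ex[1],ex[0]]);c=B.mean(0)
for n,p in dict(piv=(-50,-50),pocket=(60,-50),goalcorner=(80,-15)).items():print(n,(c+ex*p[0]+ey*p[1]).round(1))
P=np.array([f(*p,.048) for p in[(367,42),(528,132),(333,480),(167,384)]]);print('plate',P.round(1).tolist())
print('head',f(421,130,.0555),'plug',f(275,386,.047))
px=P[2]-P[1]+P[3]-P[0];tp=np.arctan2(px[1],px[0]);print('plate yaw',tp,'rel',tp-th)
k=np.array([f(*p,.048) for p in[(88,88),(223,203),(190,242),(52,128)]]);l=k[1]-k[0]+k[2]-k[3];print('bracket',k.mean(0),np.degrees(np.arctan2(l[1],l[0])),np.linalg.norm(l)/2,k.round(0).tolist())
print('drift top',f(163,445,.096,o2),'collar',f(187,460,.038,o2))
S=np.array([f(*p,.034,o2) for p in[(145,370),(287,415),(240,555),(100,505)]]);print('stand',S.round(1).tolist(),S.mean(0))
S=np.array([f(*p,.034,o2) for p in[(165,38),(230,180),(100,215),(38,90)]]);print('stout stand',S.round(1).tolist(),S.mean(0))
for n,p in dict(red1=(298,342),wh=(339,356),red2=(306,385),hdd1=(331,284),hdd2=(382,320)).items():print(n,ray(s,*p,0.01)[:2]*1000)
st=sense();from scipy.spatial.transform import Rotation as Ro
q=st['orientation'];print(Ro.from_quat([q[1],q[2],q[3],q[0]]).as_matrix().round(3))
E
python3 m.py
```

```text
block [[622.6, 286.0], [638.9, 119.3], [470.5, 102.9], [452.8, 268.3]] [546.20329961 194.13376688] [np.float64(170.7), np.float64(167.4), np.float64(169.2), np.float64(166.4)]
yaw 1.672027006192417 1.6711666270586485
piv [601.  149.4]
pocket [589.9 258.9]
goalcorner [553.  275.2]
plate [[637.1, 168.1], [601.1, 109.2], [472.1, 185.9], [509.0, 246.0]]
head [600.94323303 149.85593377] plug [507.53170975 206.1424328 ]
plate yaw 2.600349339891621 rel 0.9283223336992041
bracket [591.88268434 254.97415323] -131.89397907820114 67.24074961391347 [[622.0, 273.0], [577.0, 224.0], [562.0, 236.0], [607.0, 287.0]]
drift top [439.63530183 397.14661231] collar [438.60952466 397.40334532]
stand [[472.9, 413.7], [454.9, 360.7], [403.4, 378.4], [422.9, 430.4]] [438.50154341 395.77966447]
stout stand [[599.5, 406.1], [544.2, 381.6], [531.9, 430.7], [580.5, 454.4]] [564.00736863 418.20981657]
red1 [316.5948478  315.57705587]
wh [289.53659501 239.58593274]
red2 [238.08160189 301.80853479]
hdd1 [423.5832403  251.57238756]
hdd2 [354.23755099 157.44912876]
[[ 0.908 -0.     0.419]
 [-0.419 -0.001  0.908]
 [-0.    -1.    -0.001]]
```

Run:
```python
from h import *
s=eyes.snapshot('top')
print('cap',ray(s,331,126,.134),'base near edge',ray(s,331,157,0),'binrim',[ray(s,*p,.12)[:2].round(3) for p in[(438,180),(492,258),(430,160)]])
```

```text
cap [0.68945119 0.24568356 0.134     ] base near edge [0.67494598 0.24614946 0.        ] binrim [array([0.593, 0.063]), array([ 0.455, -0.021]), array([0.629, 0.075])]
```

jog_arm --dp '[[4.5, -2.9, -1.2], [4.5, -2.9, -1.2], [4.5, -2.9, -1.2], [4.5, -2.9, -1.2], [4.5, -3.0, -1.2], [4.5, -3.0, -1.2], [4.5, -3.0, -1.2], [4.5, -2.9, -1.2], [0, 0, 0], [0, 0, 0]]' --angular '[[0, 0, 9.1], [0, 0, 9.1], [0, 0, 9.1], [0, 0, 9.1], [0, 0, 9.1], [0, 0, 9.1], [0, 0, 9.1], [0, 0, 9.2], [0, 0, 0], [0, 0, 0]]' --fingers '[0, 0, 0, 0, 0, 0, 0, 0, 0, 0]' --newtons 25

```text
time: 1.45
tool_pos: [0.58, 0.2416, 0.3085]
orientation: [0.646, -0.646, -0.287, 0.288]
wrist_force: [-0.5, 0.1, -0.3]
opening: 0.0426
```

jog_arm --dp '[[0, 0, -3], [0, 0, -3], [0, 0, -2], [0, 0, -1.1], [0, 0, -0.7], [0, 0, 0], [0, 0, 0]]' --angular '[[0, 0, 0], [0, 0, 0], [0, 0, 0], [0, 0, 0], [0, 0, 0], [0, 0, 0], [0, 0, 0]]' --fingers '[0, 0, 0, 0, 0, 0, 0]'

```text
time: 2.33
tool_pos: [0.5804, 0.2417, 0.2114]
orientation: [-0.646, 0.646, 0.289, -0.288]
wrist_force: [-0.9, 0.6, 0.6]
opening: 0.0427
```

Run:
```python
from h import *
a=snap('top');b=snap('scene')
l=cv2.resize(a['pixels'][150:270,290:410],None,fx=3.3,fy=4,interpolation=cv2.INTER_CUBIC)
m=cv2.resize(b['pixels'][180:300,280:400],None,fx=3.3,fy=4,interpolation=cv2.INTER_CUBIC)
cv2.imwrite('pics/c3.png',cv2.hconcat([l,m]));print(sense()['tool_pos'])
```

```text
[0.58036858 0.24162356 0.21123808]
```

View pics/c3.png

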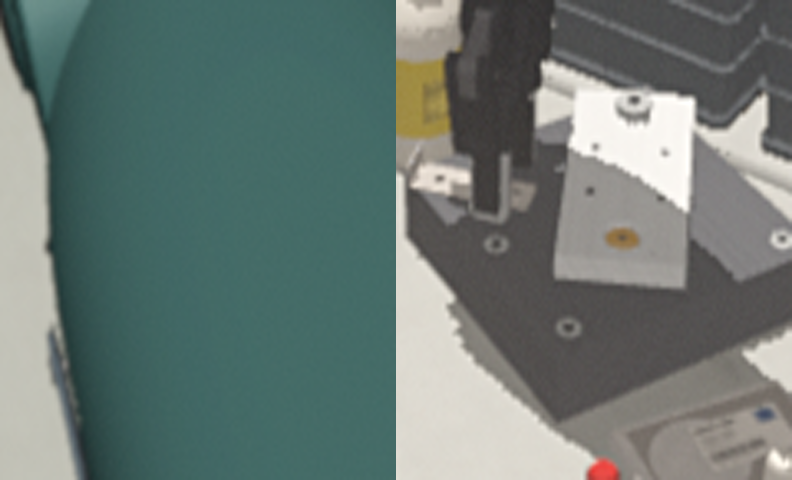

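The left finger stands in front of the bracket (crop about 490,190), and the bracket passes between the jaws, so I close the gripper.

jog_arm --dp '[[0, 0, 0], [0, 0, 0], [0, 0, 0], [0, 0, 0], [0, 0, 0], [0, 0, 1], [0, 0, 2]]' --angular '[[0, 0, 0], [0, 0, 0], [0, 0, 0], [0, 0, 0], [0, 0, 0], [0, 0, 0], [0, 0, 0]]' --fingers '[-0.7, -0.7, -0.7, -0.7, -0.7, -0.7, -0.7]' --newtons 22

```text
time: 3.3
tool_pos: [0.5799, 0.2416, 0.2408]
orientation: [0.646, -0.646, -0.288, 0.289]
wrist_force: [-0.6, -0.3, 0.3]
opening: 0.0207
```

jog_arm --dp '[[-2.5, 2.4, 1], [-2.5, 2.3, 0], [-2.5, 2.3, 0], [0, 0, -2.5], [0, 0, -2.5], [0, 0, -1.5], [0, 0, -0.8], [0, 0, 0], [0, 0, 0]]' --angular '[[0, 0, 0], [0, 0, 0], [0, 0, 0], [0, 0, 0], [0, 0, 0], [0, 0, 0], [0, 0, 0], [0, 0, 0], [0, 0, 0]]' --fingers '[-0.7, -0.7, -0.7, -0.7, -0.7, -0.7, -0.7, -0.7, -0.7]'

```text
time: 4.42
tool_pos: [0.5055, 0.3117, 0.1784]
orientation: [-0.646, 0.646, 0.288, -0.288]
wrist_force: [0.3, -0.2, -0.0]
opening: 0.0211
```

Run:
```python
from h import *
b=snap('scene')
cv2.imwrite('pics/c4.png',cv2.resize(b['pixels'][170:320,200:400],None,fx=4,fy=4,interpolation=cv2.INTER_CUBIC));print(sense()['tool_pos'],sense()['wrist_force'])
```

```text
[0.50546091 0.31166518 0.17835586] [-0.40290359 -0.06362295  0.61796414]
```

View pics/c4.png

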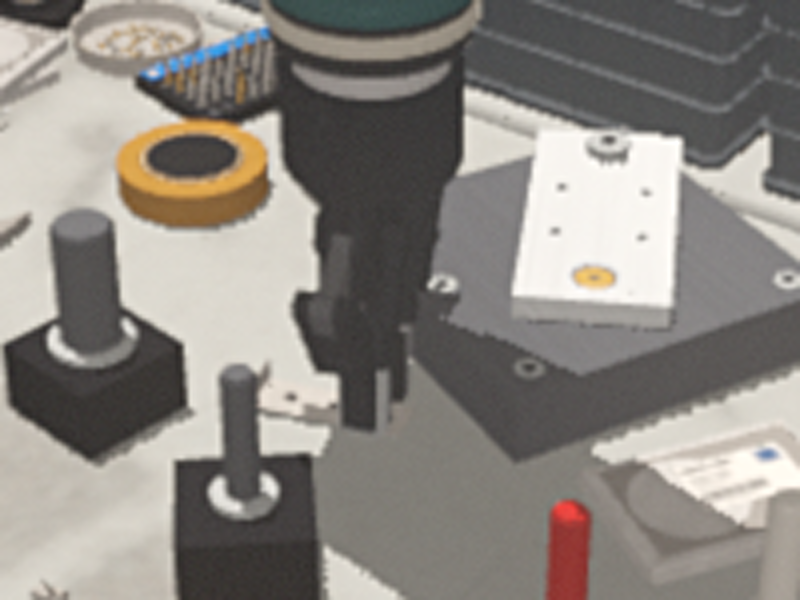

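The bracket is held level (crop about 300,395), some 3 mm above the table. I lower it and release.

jog_arm --dp '[[0, 0, -0.2], [0, 0, -0.07], [0, 0, 0], [0, 0, 0], [0, 0, 0], [0, 0, 0], [0, 0, 2], [0, 0, 4], [0, 0, 3]]' --angular '[[0, 0, 0], [0, 0, 0], [0, 0, 0], [0, 0, 0], [0, 0, 0], [0, 0, 0], [0, 0, 0], [0, 0, 0], [0, 0, 0]]' --fingers '[-0.7, -0.7, -0.7, 0.0, 0.0, 0.0, 0.0, 0.0, 0.0]'

```text
time: 5.6
tool_pos: [0.5053, 0.3116, 0.2664]
orientation: [-0.646, 0.646, 0.288, -0.288]
wrist_force: [0.7, -0.1, 0.3]
opening: 0.0426
```

jog_arm --dp '[[-0.8, -3.8, 0], [-0.8, -3.8, 0], [-0.7, -3.9, 0], [-0.7, -3.9, 0], [0, 0, 0], [0, 0, -2.4], [0, 0, -2], [0, 0, -1.1], [0, 0, 0], [0, 0, 0]]' --angular '[[0, 0, 5.5], [0, 0, 5.5], [0, 0, 0], [0, 0, 0], [0, 0, 0], [0, 0, 0], [0, 0, 0], [0, 0, 0], [0, 0, 0], [0, 0, 0]]' --fingers '[-1, -1, -1, -1, -1, -1, -1, -1, -1, -1]'

```text
time: 6.85
tool_pos: [0.4754, 0.158, 0.2101]
orientation: [-0.615, 0.615, 0.349, -0.349]
wrist_force: [-0.5, -0.2, 0.2]
opening: 0.0
```

Run:
```python
from h import *
b=snap('scene')
s=sense()
print(s['tool_pos'],s['wrist_force'])
x,y=s['tool_pos'][:2]*1000
# arc targets: finger centre in plate frame (112, 46) at plate yaws
prev=np.array([x,y]);
for yw in np.linspace(2.6,1.6716,11):
    e=np.array([np.cos(yw),np.sin(yw)]);n=np.array([-e[1],e[0]])
    p=np.array([601,149.4])+112*e+46*n;print(round(yw,3),p.round(1),((p-prev)/10).round(2));prev=p
P=proj(b,[[*ray(eyes.snapshot('top'),370,255,.048)]]);print(P)
cv2.imwrite('pics/c5.png',cv2.resize(b['pixels'][170:320,280:480],None,fx=4,fy=4,interpolation=cv2.INTER_CUBIC))
```

```text
[0.47537614 0.15789572 0.21013451] [ 0.24711767 -0.4677216  -0.04639871]
2.6 [481.3 167.7] [0.59 0.98]
2.507 [483.5 178.7] [0.22 1.1 ]
2.414 [486.8 189.5] [0.32 1.08]
2.321 [491.  199.9] [0.42 1.04]
2.229 [496.1 209.9] [0.52 1.  ]
2.136 [502.2 219.4] [0.61 0.95]
2.043 [509.1 228.2] [0.69 0.89]
1.95 [516.8 236.4] [0.77 0.82]
1.857 [525.2 243.8] [0.84 0.74]
1.764 [534.3 250.5] [0.91 0.66]
1.672 [544.  256.2] [0.97 0.57]
[[369.53684082 245.20648922]]
```

View pics/c5.png

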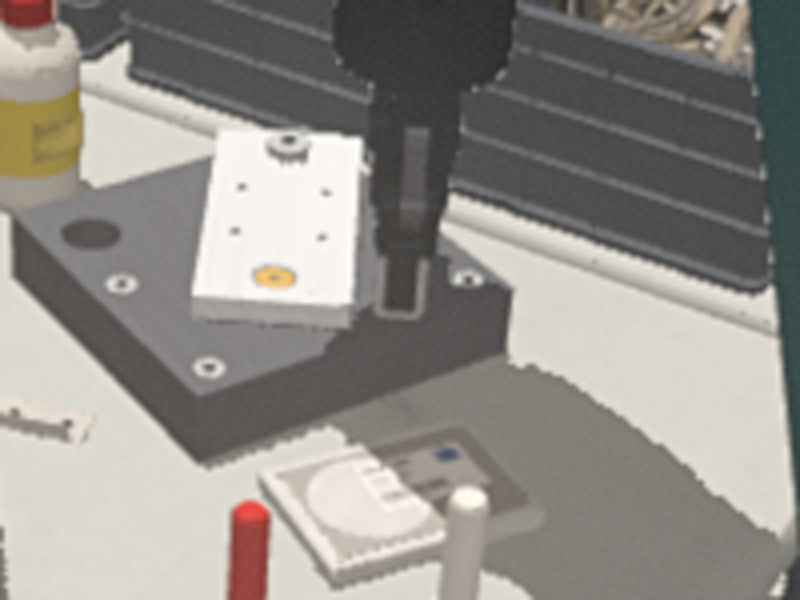

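The shut fingers stand beside the plate's long face near the push corner (crop about 400,290), and the bracket lies clear on the table. Now the arc push.

jog_arm --dp '[[0, 0, 0.2], [0.6, 1.0, 0], [0.2, 1.1, 0], [0.3, 1.1, 0], [0.4, 1.05, 0], [0.5, 1.0, 0], [0.6, 0.95, 0], [0.7, 0.9, 0], [0.75, 0.8, 0], [0.4, 0.4, 0], [0, 0, 0], [0, 0, 0]]' --angular '[[0, 0, 0], [0, 0, 0], [0, 0, -5.3], [0, 0, -5.3], [0, 0, -5.3], [0, 0, -5.3], [0, 0, -5.3], [0, 0, -5.3], [0, 0, -5.3], [0, 0, -2.7], [0, 0, 0], [0, 0, 0]]' --fingers '[-1, -1, -1, -1, -1, -1, -1, -1, -1, -1, -1, -1]'

```text
time: 8.45
tool_pos: [0.5197, 0.2408, 0.2119]
orientation: [0.697, -0.697, -0.119, 0.119]
wrist_force: [-0.4, -0.4, 0.3]
opening: 0.0002
```

```bash
cat > py.py <<'E'
# plate yaw from scene picture: compare outline by drawing predicted plate corners
from h import *
import sys
b=snap('scene')
s=sense();print(s['tool_pos'],s['wrist_force'],s['orientation'])
img=b['pixels'][170:320,280:480]
cv2.imwrite(sys.argv[1],cv2.resize(img,None,fx=4,fy=4,interpolation=cv2.INTER_CUBIC))
e=np.array([np.cos(1.6716),np.sin(1.6716)])
for yw in(1.6716,1.7716,1.8716):
    e=np.array([np.cos(yw),np.sin(yw)]);n=np.array([-e[1],e[0]]);c=np.array([601,149.4])
    print(yw,[((proj(b,[*(c+x*e+y*n)/1000,.048])[0]-[280,170]+.5)*4-.5).round(0).tolist() for x,y in[(130,35),(130,-35),(-20,35),(-20,-35),(110,0)]])
E
python3 py.py pics/c6.png
```

```text
[0.51964214 0.24066676 0.21196659] [ 0.09958263 -0.09504905  0.40358786] [ 0.69705793 -0.69702699 -0.11887111  0.1188835 ]
1.6716 [[86.0, 260.0], [13.0, 190.0], [358.0, 177.0], [278.0, 115.0], [87.0, 213.0]]
1.7716 [[108.0, 271.0], [21.0, 204.0], [361.0, 173.0], [270.0, 115.0], [99.0, 224.0]]
1.8716 [[133.0, 281.0], [32.0, 218.0], [364.0, 169.0], [262.0, 116.0], [114.0, 234.0]]
```

View pics/c6.png

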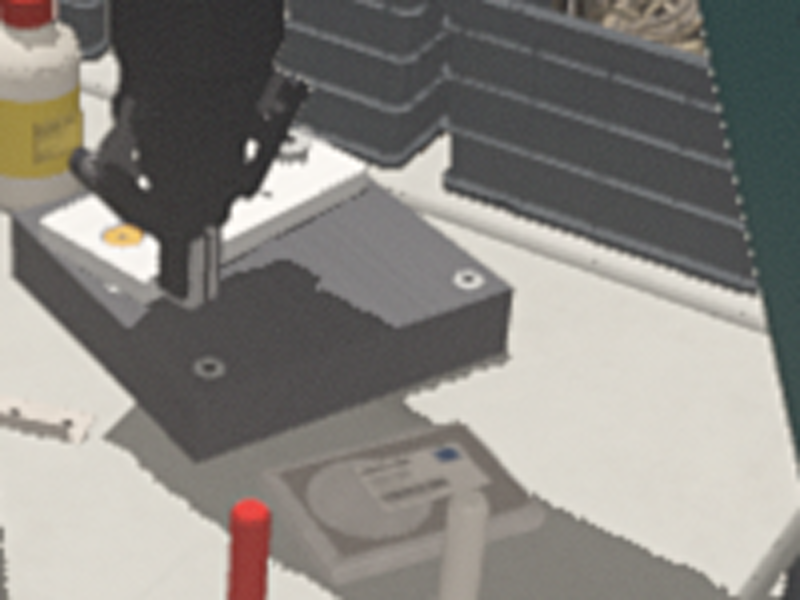

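The plate has swung; the plug is at crop (123,236), which gives a yaw of about 1.915. That leaves 0.24 rad to go.

jog_arm --dp '[[0.55, 0.31, 0], [0.45, 0.34, 0], [0.46, 0.33, 0], [0.35, 0.22, 0], [0.34, 0.2, 0], [0, 0, 0], [0, 0, 0]]' --angular '[[0, 0, -3.3], [0, 0, -2.7], [0, 0, -2.7], [0, 0, -1.8], [0, 0, -1.8], [0, 0, 0], [0, 0, 0]]' --fingers '[-1, -1, -1, -1, -1, -1, -1]'

```text
time: 9.38
tool_pos: [0.5413, 0.2545, 0.212]
orientation: [-0.706, 0.706, 0.043, -0.043]
wrist_force: [-0.2, 0.3, 0.3]
opening: -0.0001
```

```bash
python3 py.py pics/c7.png
```

```text
[0.54125646 0.25450483 0.21202999] [ 0.26125199 -0.48069226  0.00647125] [-0.705749    0.70581027  0.04340996 -0.04319475]
1.6716 [[86.0, 260.0], [13.0, 190.0], [358.0, 177.0], [278.0, 115.0], [87.0, 213.0]]
1.7716 [[108.0, 271.0], [21.0, 204.0], [361.0, 173.0], [270.0, 115.0], [99.0, 224.0]]
1.8716 [[133.0, 281.0], [32.0, 218.0], [364.0, 169.0], [262.0, 116.0], [114.0, 234.0]]
```

View pics/c7.png

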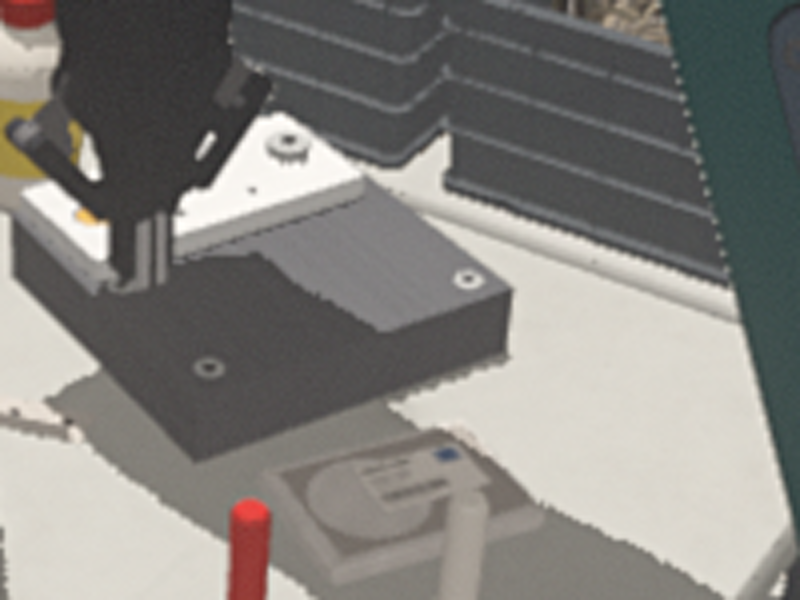

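jog_arm --dp '[[0.15, 0.08, 0], [0.15, 0.08, 0], [0, 0, 0], [0, 0, 0], [-1.0, -0.1, 0], [-1, -0.1, 1], [-2, 0, 4], [-5, 0, 3], [-5, 3, 0], [-4, 4, 0], [0, 0, 0]]' --angular '[[0, 0, -0.8], [0, 0, -0.8], [0, 0, 0], [0, 0, 0], [0, 0, 0], [0, 0, 0], [0, 0, 0], [0, 0, 0], [0, 0, 0], [0, 0, 0], [0, 0, 0]]' --fingers '[-1, -1, -1, -1, -1, -1, -1, -1, -1, -1, -1]'

```text
time: 10.8
tool_pos: [0.3611, 0.3256, 0.2929]
orientation: [0.706, -0.706, -0.035, 0.035]
wrist_force: [0.5, -0.3, -0.0]
opening: -0.0001
```

Run:
```python
from h import *
a=snap('top','top1.png');print(sense()['tool_pos'])
cv2.imwrite('pics/c8.png',cv2.resize(a['pixels'][160:280,270:420],None,fx=5,fy=5,interpolation=cv2.INTER_CUBIC))
```

```text
[0.36257172 0.32486024 0.29276473]
```

View pics/c8.png

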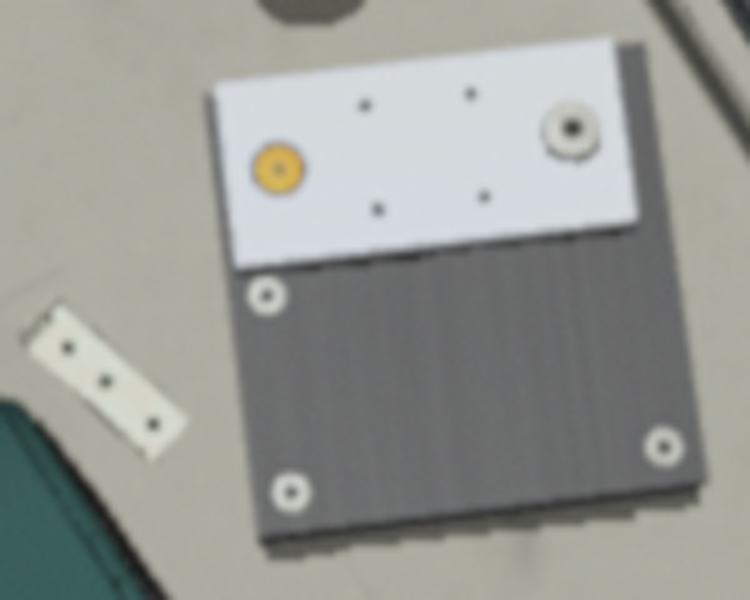

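Run:
```python
from h import *
s=eyes.snapshot('top')
f=lambda u,v,z:ray(s,270+(u+.5)/5-.5,160+(v+.5)/5-.5,z)[:2]*1000
P=np.array([f(*p,.048) for p in[(215,83),(612,37),(637,222),(237,268)]])
px=P[0]-P[1]+P[3]-P[2];py=P[3]-P[0]+P[2]-P[1]
print('plate yaw',np.arctan2(px[1],px[0]),np.arctan2(-py[0],py[1]),'plug',f(278,168,.047),'head',f(571,130,.0555))
d=f(278,168,.047)-f(571,130,.0555);print(np.arctan2(d[1],d[0]),np.hypot(*d))
# edge-fit: plate threshold & minAreaRect in rectified (z=.048) image, 0.5mm/px
def rect(z,x0=430,y0=80):
    src=np.float32(proj(s,[[(x0+a)/1000,(y0+b)/1000,z] for a,b in[(0,0),(240,0),(240,240),(0,240)]]))
    H=cv2.getPerspectiveTransform(src,np.float32([(0,0),(960,0),(960,960),(0,960)]))
    return cv2.warpPerspective(s['pixels'],H,(960,960),flags=cv2.INTER_CUBIC)
g=cv2.cvtColor(rect(.048),cv2.COLOR_BGR2GRAY)
cs,_=cv2.findContours((g>195).astype('uint8'),cv2.RETR_EXTERNAL,cv2.CHAIN_APPROX_NONE)
c=max(cs,key=cv2.contourArea);r_=cv2.minAreaRect(c);print('plate rect',np.array(r_[0])/4+[430,80],np.array(r_[1])/4,r_[2])
g=cv2.cvtColor(rect(.036),cv2.COLOR_BGR2GRAY)
# block edges via screws in block corners (screws z~.036)
for p in[(267,296),(291,492),(664,446)]:print('screw',f(*p,.037))
```

```text
plate yaw 1.6649325595970015 1.6666232740323164 plug [591.07231458 258.74965706] head [600.94323303 149.85593377]
1.6611965304159648 109.34019390842892
plate rect [596.35069275 204.14438629] [ 69.92102051 149.02185059] 5.406211853027344
screw [544.42138632 263.93649797]
screw [470.32368454 256.47290305]
screw [484.54368746 117.64780472]
```

Plate yaw is 1.665 against 1.672 for the block (0.4°), and the bore is over the pocket within about 1 mm, so it is square. Next is the slim drift: the thin dark grip at top px (248,274). The stout one at (235,203) and the red and white ones near (298,342), (306,385) and (339,356) are not meant.

jog_arm --dp '[[2.6, 2.4, 0], [2.6, 2.4, 0], [2.4, 2.4, 0], [0, 0, 0], [0, 0, -2], [0, 0, -2], [0, 0, -1.6], [0, 0, -0.8], [0, 0, 0], [0, 0, 0]]' --angular '[[0, 0, 0], [0, 0, 0], [0, 0, 0], [0, 0, 0], [0, 0, 0], [0, 0, 0], [0, 0, 0], [0, 0, 0], [0, 0, 0], [0, 0, 0]]' --fingers '[0.2, 0.2, 0.2, 0.2, 0.2, 0.2, 0.2, 0.2, 0.2, 0.2]'

```text
time: 12.15
tool_pos: [0.4404, 0.3961, 0.2286]
orientation: [0.706, -0.706, -0.033, 0.033]
wrist_force: [0.7, 0.8, 0.5]
opening: 0.0512
```

jog_arm --dp '[[-0.1, 0.1, 0], [0, 0, 0], [0, 0, 0], [0, 0, 0], [0, 0, 0], [0, 0, 0], [0, 0, 0]]' --angular '[[0, 0, 0], [0, 0, 0], [0, 0, 0], [0, 0, 0], [0, 0, 0], [0, 0, 0], [0, 0, 0]]' --fingers '[-1, -1, -1, -1, -1, -1, -1]' --newtons 45

```text
time: 13.02
tool_pos: [0.4392, 0.3972, 0.2281]
orientation: [0.706, -0.706, -0.033, 0.033]
wrist_force: [-1.5, 1.2, 5.1]
opening: 0.0138
```

Run:
```python
from h import *
b=snap('scene');s=sense();print(s['tool_pos'],s['wrist_force'],s['opening'])
```

```text
[0.43923042 0.39727046 0.22815214] [-1.04041713  0.64528692  5.8925619 ] 0.014050804522081094
```

jog_arm --dp '[[0, 0, 2], [0, 0, 3], [0, 0, 3], [3.8, -3.5, 0], [3.8, -3.5, 0], [3.8, -3.4, 0], [3.8, -3.4, 0], [0, 0, 0], [0, 0, 0]]' --angular '[[0, 0, 0], [0, 0, 0], [0, 0, 0], [0, 0, 0], [0, 0, 0], [0, 0, 0], [0, 0, 0], [0, 0, 0], [0, 0, 0]]' --fingers '[-1, -1, -1, -1, -1, -1, -1, -1, -1]'

```text
time: 14.2
tool_pos: [0.591, 0.2592, 0.3075]
orientation: [-0.706, 0.706, 0.033, -0.034]
wrist_force: [-0.0, 0.1, -0.7]
opening: 0.0137
```

jog_arm --dp '[[0, -0.02, -1.6], [0, 0, -1.4], [0, 0, 0], [0, 0, 0]]' --angular '[[0, 0, 0], [0, 0, 0], [0, 0, 0], [0, 0, 0]]' --fingers '[-1, -1, -1, -1]'

```text
time: 14.7
tool_pos: [0.5911, 0.2593, 0.2784]
orientation: [0.706, -0.706, -0.034, 0.033]
wrist_force: [0.2, -0.7, -1.0]
opening: 0.0137
```

Run:
```python
from h import *
b=snap('scene');s=sense();print(s['tool_pos'],s['wrist_force'])
x,y,z=s['tool_pos'];o=np.array([250,150])
f=lambda p:((proj(b,p)[0]-o+.5)*6-.5).round(0).tolist()
print('tip',f([x,y,z-.2221]),'collar',f([x,y,z-.2221+.03]),'plug',f([.591,.2587,.047]),'pocket',f([.59,.2589,.048]))
cv2.imwrite('pics/c9.png',cv2.resize(b['pixels'][150:250,250:380],None,fx=6,fy=6,interpolation=cv2.INTER_CUBIC))
```

```text
[0.59120281 0.25922862 0.27852543] [-0.183728    0.17540343 -0.27895329]
tip [307.0, 415.0] collar [307.0, 331.0] plug [309.0, 441.0] pocket [310.0, 440.0]
```

View pics/c9.png

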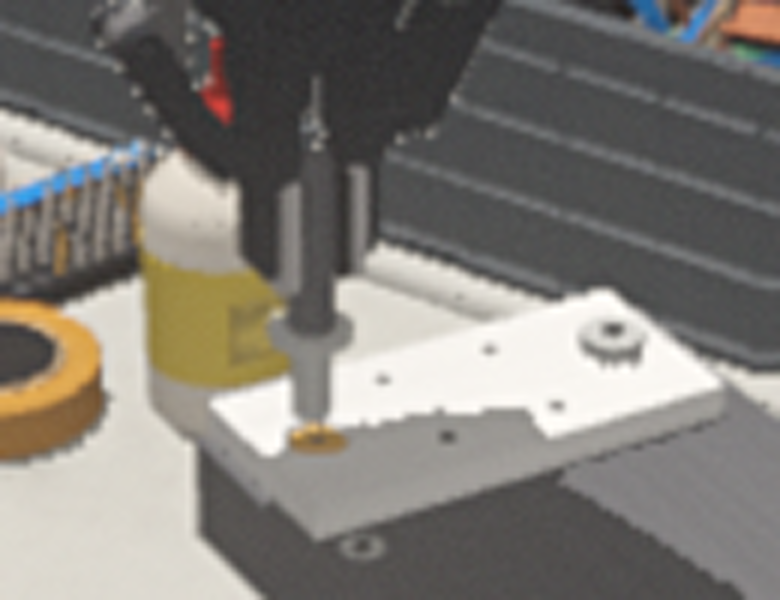

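The drift tip (crop 312,418) sits over the brass plug (316,438), about 1 mm left of it. I shift it slightly and drive down.

jog_arm --dp '[[-0.04, -0.1, -0.4], [0, 0, -0.4], [0, 0, -0.3], [0, 0, -0.3], [0, 0, -0.3], [0, 0, -0.3], [0, 0, -0.3], [0, 0, -0.3], [0, 0, -0.2]]' --angular '[[0, 0, 0], [0, 0, 0], [0, 0, 0], [0, 0, 0], [0, 0, 0], [0, 0, 0], [0, 0, 0], [0, 0, 0], [0, 0, 0]]' --fingers '[-1, -1, -1, -1, -1, -1, -1, -1, -1]'

```text
time: 15.88
tool_pos: [0.5909, 0.2579, 0.2504]
orientation: [0.706, -0.706, -0.034, 0.033]
wrist_force: [-0.9, 0.1, 7.0]
opening: 0.0139
```

jog_arm --dp '[[0, 0, -0.25], [0, 0, -0.25], [0, 0, -0.15], [0, 0, 0]]' --angular '[[0, 0, 0], [0, 0, 0], [0, 0, 0], [0, 0, 0]]' --fingers '[-1, -1, -1, -1]'

```text
time: 16.38
tool_pos: [0.5909, 0.258, 0.2438]
orientation: [0.706, -0.706, -0.033, 0.033]
wrist_force: [-1.1, 0.1, 3.8]
opening: 0.0137
```

jog_arm --dp '[[0, 0, -0.1], [0, 0, -0.1], [0, 0, 0]]' --angular '[[0, 0, 0], [0, 0, 0], [0, 0, 0]]' --fingers '[-1, -1, -1]'

```text
time: 16.75
tool_pos: [0.5909, 0.258, 0.2422]
orientation: [0.706, -0.706, -0.034, 0.033]
wrist_force: [-2.6, -1.7, 9.9]
opening: 0.0137
```

jog_arm --dp '[[0, 0, -0.06], [0, 0, -0.06], [0, 0, 0]]' --angular '[[0, 0, 0], [0, 0, 0], [0, 0, 0]]' --fingers '[-1, -1, -1]'

```text
time: 17.12
tool_pos: [0.5908, 0.258, 0.242]
orientation: [0.706, -0.706, -0.034, 0.033]
wrist_force: [-6.0, -3.0, 21.6]
opening: 0.0139
```

Force jumps to 22 N with no further travel, at the height predicted for collar contact. Now lift the drift and take it back.

jog_arm --dp '[[0, 0, 0.6], [0, 0, 1.2], [0, 0, 2], [0, 0, 2], [0, 0, 1.5], [-3.8, 3.5, 0], [-3.8, 3.5, 0], [-3.8, 3.5, 0], [-3.77, 3.42, 0], [0, 0, 0], [0, 0, 0]]' --angular '[[0, 0, 0], [0, 0, 0], [0, 0, 0], [0, 0, 0], [0, 0, 0], [0, 0, 0], [0, 0, 0], [0, 0, 0], [0, 0, 0], [0, 0, 0], [0, 0, 0]]' --fingers '[-1, -1, -1, -1, -1, -1, -1, -1, -1, -1, -1]'

```text
time: 18.5
tool_pos: [0.4393, 0.3972, 0.3135]
orientation: [-0.706, 0.706, 0.034, -0.033]
wrist_force: [-0.3, -0.5, -1.2]
opening: 0.0137
```

Run:
```python
from h import *
b=snap('scene','s2.png');s=sense();print(s['tool_pos'],s['wrist_force'],s['opening'])
```

```text
[0.43971297 0.39681308 0.31335149] [ 0.04119227  0.42451796 -1.41228688] 0.013718720821756767
```

jog_arm --dp '[[0, 0, -2], [0, 0, -2], [0, 0, -1], [0, 0, -1], [0, 0, -1], [0, 0, -0.8], [0, 0, -0.4], [0, 0, 0], [0, 0, 0]]' --angular '[[0, 0, 0], [0, 0, 0], [0, 0, 0], [0, 0, 0], [0, 0, 0], [0, 0, 0], [0, 0, 0], [0, 0, 0], [0, 0, 0]]' --fingers '[-1, -1, -1, -1, -1, -1, -1, -1, -1]'

```text
time: 19.68
tool_pos: [0.4392, 0.3973, 0.2316]
orientation: [0.706, -0.706, -0.033, 0.033]
wrist_force: [-0.2, -0.2, -0.7]
opening: 0.0141
```

jog_arm --dp '[[0, 0, -0.15], [0, 0, -0.15], [0, 0, 0], [0, 0, 0]]' --angular '[[0, 0, 0], [0, 0, 0], [0, 0, 0], [0, 0, 0]]' --fingers '[-1, -1, -1, -1]'

```text
time: 20.18
tool_pos: [0.4391, 0.3972, 0.2283]
orientation: [-0.706, 0.706, 0.033, -0.033]
wrist_force: [-0.0, 0.1, -1.1]
opening: 0.0137
```

jog_arm --dp '[[0, 0, -0.06], [0, 0, -0.05], [0, 0, 0], [0, 0, 0]]' --angular '[[0, 0, 0], [0, 0, 0], [0, 0, 0], [0, 0, 0]]' --fingers '[-1, -1, -1, -1]'

```text
time: 20.68
tool_pos: [0.4391, 0.3972, 0.2281]
orientation: [0.706, -0.706, -0.034, 0.033]
wrist_force: [-2.9, -3.2, 13.3]
opening: 0.0135
```

Contact at the original height, so the collar is on the stand. Release and retreat.

jog_arm --dp '[[0, 0, 0.08], [0, 0, 0], [0, 0, 0], [0, 0, 0], [0, 0, 0], [0, 0, 2], [0, 0, 4], [0, 0, 5], [-4, 3, 3], [-5, 4, 2], [0, 0, 0], [0, 0, 0]]' --angular '[[0, 0, 0], [0, 0, 0], [0, 0, 0], [0, 0, 0], [0, 0, 0], [0, 0, 0], [0, 0, 0], [0, 0, 0], [0, 0, 0], [0, 0, 0], [0, 0, 0], [0, 0, 0]]' --fingers '[-1, -0.3, 0.2, 0.2, 0.2, 0.2, 0.2, 0.2, 0.2, 0.2, 0.2, 0.2]'

```text
time: 22.18
tool_pos: [0.3525, 0.4644, 0.3864]
orientation: [-0.706, 0.706, 0.034, -0.034]
wrist_force: [0.3, -0.2, -0.7]
opening: 0.0512
```

Run:
```python
from h import *
a=snap('top','top2.png');b=snap('scene','scene2.png')
s=a
def rect(z,x0=430,y0=80):
    src=np.float32(proj(s,[[(x0+p)/1000,(y0+q)/1000,z] for p,q in[(0,0),(240,0),(240,240),(0,240)]]))
    return cv2.warpPerspective(s['pixels'],cv2.getPerspectiveTransform(src,np.float32([(0,0),(960,0),(960,960),(0,960)])),(960,960),flags=cv2.INTER_CUBIC)
g=cv2.cvtColor(rect(.048),cv2.COLOR_BGR2GRAY)
cs,_=cv2.findContours((g>195).astype('uint8'),cv2.RETR_EXTERNAL,cv2.CHAIN_APPROX_NONE)
r_=cv2.minAreaRect(max(cs,key=cv2.contourArea));print('plate',np.array(r_[0])/4+[430,80],np.array(r_[1])/4,r_[2])
l=cv2.resize(a['pixels'][120:330,215:415],(390,410),interpolation=cv2.INTER_CUBIC)
m=cv2.resize(b['pixels'][130:340,200:400],(390,410),interpolation=cv2.INTER_CUBIC)
cv2.imwrite('pics/c10.png',cv2.hconcat([l,m]));print(sense()['tool_pos'])
```

```text
plate [596.32191467 204.12973785] [ 69.66548157 148.93109131] 5.511477470397949
[0.35319478 0.46390952 0.38603955]
```

View pics/c10.png

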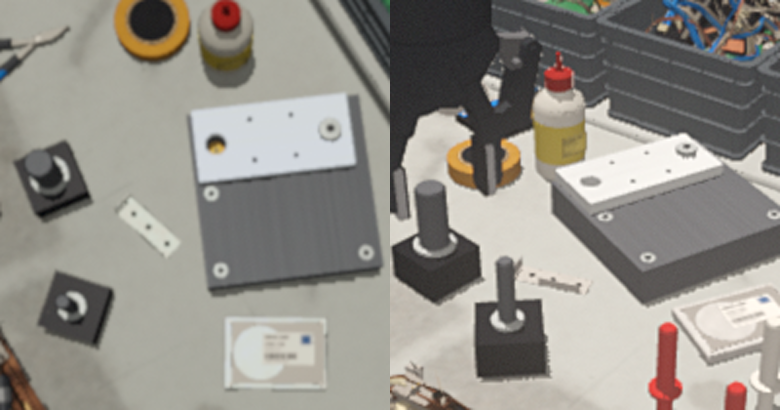

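The picture shows the bore open at (216,145) with the brass deep inside. The slim drift is upright in its stand (72,305), the bracket lies flat on the table (148,228), and the bottle, tape, disk drive and stout drift are where they were.

```bash
python3 -c "
from plant import job
print(job.hand_in())"
```

```text
the job is handed in; nothing more can be done
None
```

The job is done and handed in at about 22 s of robot time, well inside the 67 s limit; the hand-in gives no verdict.

- **Bracket:** it lies flat on the bare table between the block and the two stands.
- **Plate:** it is swung square over the pocket. My last measurement put it about 0.3° past the block's axis, and before driving, the bore was about 1 mm from the pocket centre. It stayed put through the driving.
- **Plug:** it was driven down until the drift's collar met the plate. The force rose to about 22 N with no further travel, at the height I had worked out for collar contact. The last picture shows the bore open with the brass deep inside.
- **Slim drift:** it is back upright in its own stand. Contact came at the same height as when I first gripped it, so the collar is resting on the stand.
- **Other things:** the bottle, tape, disk drive and stout drift look undisturbed in the last pictures. I checked these by eye only, not by measuring.

None of these checks failed. The only disagreement was 0.3–0.4° between the plate's and the block's measured angles. I did not correct it.

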